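# Unpile the packing kit into its trays

## Robot

A 6-joint arm with a two-finger parallel gripper is mounted at the origin on a cart in front of the work surface, level with it; the furniture and walls round the work are solid. World frame = base frame: x ahead of the robot, y to its left, z up, the work surface at z = 0. Lengths are in m, angles in rad, forces in N, time in s.
With the tool pointing down it reaches from about 0.275 to 0.825 m from the base axis. Payload 4.9 kg.
Tool frame: the origin (TCP) lies midway between the tips of the shut fingers; the grasp point (between the pads) lies 19 mm behind it (bot.grip_depth is the distance from the TCP to the grasp point, in m); z points along the fingers, y is the line along which they close (so a half turn about z gives the same grasp; the last joint's range is limited). The gripper opens to 85 mm and grips with 20 to 120 N. Pads are 22 mm wide; open, the fingers measure 114 mm over their backs; the gripper's body (76 mm by 85 mm) begins 54 mm behind the grasp point. The pads swing forward as they close: fully open they stand 13 mm farther back than shut.
Start: joints at [0.978, 0.326, -0.193, 1.052, 0, 1.437], TCP at [0.244, 0.493, 0.231] pointing down, gripper open.
Joint ranges: [-2.65, 2.65], [-0.97, 1.79], [-1.3, 1.35], [-1.93, 2.1], [-1.47, 1.37], [-3.14, 3.14]. Speed limits (rad/s): [2.57, 2.57, 3.14, 3.14, 3.14, 3.14].

## Interface

Orientations are given as a unit quaternion [w, x, y, z].
In Python, from cell import bot gives the robot as it stands. Calls block until the motion is done:
- bot.move_pose(position, orientation): joint-space move of the TCP to a pose.
- bot.move_linear(position, speed=0.15, rotation=None, until_force=None): straight line of the TCP; rotation=None keeps the orientation; speed is the mean speed in m/s. With until_force (N) it stops when the force on the tool has changed by that much, and returns True; else False.
- bot.goto_joints(angles): joint-space move.
- bot.set_gripper(opening, grasp_force=None): opening from 0.0 (shut) to 1.0 (fully open); grasp_force is the grip in N (None keeps the last); returns when the fingers have stopped.
- bot.wait(seconds).
- bot.solve_ik(position, orientation): joint angles nearest the present ones, or None.
- bot.camera(name): name is "scene" or "side" or "wrist"; returns the picture (420x560x3 uint8, red, green, blue); there is no depth.
- bot.calibration(name): a dict with "mtx" (3x3 intrinsics, pixels), "extrinsics" (4x4, takes a point from world to camera coordinates); the wrist camera has in their place "hand_eye" (4x4, takes a point from camera to tool coordinates, whose origin is the TCP and whose axes are the flange's). Camera axes: x right, y down, z forward; pixel columns grow to the right and rows downward; lengths in m; the calibration is good to about 2 mm. A picture is of the moment at which its call begins: read the wrist's pose just before it. calibration takes no time and is no camera call.
A pose or a line that the arm cannot do raises bot.PlanningError and nothing moves.
- bot.close_job(): hands the job in; it is judged then, once.
Trained networks look in the newest picture that a camera, given by its name, has taken for a name from the list of things; names that differ only in an ending like _2 or _b are one class to them, and where a whole thing is asked for, a point or a joint stands for the part that bears it (a point fixed in the world has none). Each returns a list of dicts, best first, with "confidence" (0 to 1); they miss things now and then, are a little off and sometimes report something else, mostly with a low value. They report only what shows in the picture. A call takes as long as a camera call. They do not tell look-alikes from the thing itself.
- bot.search_frame(camera, thing): "bbox" ([left, top, width, height] in pixels, round what is visible of it).
Readings, each from a call of its own:
- bot.read_clock(): time.
- bot.read_joint_positions(): joint angles.
- bot.read_joint_vel(): joint speeds.
- bot.read_joint_efforts(): joint torques, N m.
- bot.read_position(): TCP position.
- bot.read_tool_rot(): TCP orientation.
- bot.read_ft_force(): force on the tool from outside, world axes, zero at the start.
- bot.read_moment(): the same for the moment, N m.
- bot.read_gripper_width(): opening from 0.0 (shut) to 1.0 (fully open).
- bot.read_finger_force(): force on a finger pad.
Only numpy, scipy, OpenCV 4.12 (cv2) and the standard library are available. Lean on these libraries where they do the work, as an engineer would, in place of code of your own. Each camera call takes 0.05 s, during which the arm holds its last target. There are 200 camera calls.

## Task

The packing station's kit was left in a pile. Take the pile apart from the top down, one thing at a time, and lay each thing flat inside the rim of the grey tray that has its shape before you take the next: the cutter in the long narrow tray, the black tape in the round one, the brown tags in the smaller rectangular one and the white cards in the larger one with the upright end plate. Do not tip anything over, and leave the green tape where it is.

Things in the scene. Friction and masses are not known exactly. Their poses are not given: they have to be found in the camera images.
- cutter: yellow snap-off cutter lying flat on top of the pile, 22 x 156 mm, 13 mm high (15 at the slider). Origin: centre of its underside; y along its length, z up.
- black_tape: small black tape roll lying flat under the cutter, 60 mm outside diameter, 18 mm high; grip it across the outside, the hole is not open to fingers. Origin: centre of its underside, z up.
- tag_pack: small brown pack of kraft tags (rigid, holds together) lying flat under the black tape, 92 x 51 mm, 28 mm high. Origin: centre of its underside; x along the 92 mm, z up.
- card_pack: white pack of cards (rigid, holds together), bottom of the pile, lying on the flat black work mat (mat top at z = 6 mm, trays stand on it too), 115 x 59 mm, 51 mm high. Origin: centre of its underside; x along the 115 mm, z up.
- cutter_tray: long narrow tray for the cutter, recess 40 x 174 mm. Grey plastic, fixed. Floor 4 mm thick, rim 4 mm wide, its top 3 mm above that floor. Origin: at its underside, on the mat, under the middle of the recess; y along its length, z up.
- tape_tray: round tray for the black tape, recess 78 mm across. Grey plastic, fixed. Floor 4 mm thick, rim 4 mm wide, its top 3 mm above that floor. Origin: at its underside, on the mat, under the middle of the recess; z up.
- tag_tray: the smaller plain rectangular tray, for the tags, recess 110 x 69 mm, low rim all round. Grey plastic, fixed. Floor 4 mm thick, rim 4 mm wide, its top 3 mm above that floor. Origin: at its underside, on the mat, under the middle of the recess; x along the 110 mm, z up.
- card_tray: the larger rectangular tray, for the cards, recess 133 x 77 mm, with an upright end plate 41 mm high across its +x end (85 mm wide, standing just outside the recess). Grey plastic, fixed. Floor 4 mm thick, rim 4 mm wide, its top 3 mm above that floor. Origin: at its underside, on the mat, under the middle of the recess; x along the 133 mm, z up.
- green_tape: large green tape roll lying loose among the trays, a bystander, 104 mm outside diameter, 24 mm high. Origin: centre of its underside.
Things that resemble listed ones, but are neither listed nor needed, are in the scene too. Leave any pink look-alike of the black_tape alone.

How it is judged:
On the way, in this order (a step that is already met when the one before it is completed fails the run):
1. the snap-off cutter lies in its tray (horizontal distance between cutter and cutter_tray below 0.015 m and z of cutter in the frame of cutter_tray between 0.001 and 0.0065 m and angle between cutter's own z axis and vertical below 0.08 rad and angle between the y axis of cutter and the y axis of cutter_tray, either way round below 0.2 rad), for 0.2 s.
2. the black tape roll lies in its tray (horizontal distance between black_tape and tape_tray below 0.015 m and z of black_tape in the frame of tape_tray between 0.001 and 0.0065 m and angle between black_tape's own z axis and vertical below 0.08 rad), for 0.2 s.
3. the pack of kraft tags lies in its tray (horizontal distance between tag_pack and tag_tray below 0.015 m and z of tag_pack in the frame of tag_tray between 0.001 and 0.0065 m and angle between tag_pack's own z axis and vertical below 0.08 rad and angle between the x axis of tag_pack and the x axis of tag_tray, either way round below 0.2 rad), for 0.2 s.
4. the white card pack lies in its tray (horizontal distance between card_pack and card_tray below 0.015 m and z of card_pack in the frame of card_tray between 0.001 and 0.0065 m and angle between card_pack's own z axis and vertical below 0.08 rad and angle between the x axis of card_pack and the x axis of card_tray, either way round below 0.2 rad), for 0.2 s.
At the end, for the whole second after the job is handed in: All four lie at rest and flat (0.08 rad) on the floor of their own trays, origin within 15 mm sideways of the tray's and at most 6.5 mm above it; cutter, tags and cards within 0.2 rad of the tray's length, either way round; green tape within 30 mm of its start (all of step 1 and all of step 2 and all of step 3 and all of step 4 and linear speed of each of cutter, black_tape, tag_pack, card_pack below 0.02 m/s and distance of green_tape from where it was at the start of the episode below 0.03 m); the robot touches nothing.
It fails at once if the snap-off cutter is tipped over (more than 0.7 rad) (angle between cutter's own z axis and vertical above 0.7 rad).
It fails at once if the black tape roll is tipped over (more than 0.7 rad) (angle between black_tape's own z axis and vertical above 0.7 rad).
It fails at once if the pack of kraft tags is tipped over (more than 0.7 rad) (angle between tag_pack's own z axis and vertical above 0.7 rad).
It fails at once if the white card pack is tipped over (more than 0.7 rad) (angle between card_pack's own z axis and vertical above 0.7 rad).
It fails at once if the green tape is moved by 30 mm (distance of green_tape from where it was at the start of the episode above 0.03 m).
It also fails if it takes over 109 s, if anything falls off the work surface, if the arm or the gripper's body presses on something with over 40 N, if the wrist force passes 120 N, or if a joint passes its speed limit or range.

## Working session

There is one attempt and no reset: what is moved stays moved. The work goes in short steps, each a Python script; the robot and the scene stay as the last script left them, time stands still between calls to the robot, and variables do not carry over. Pictures are saved under pics/ and viewed, at most 14 in all, crops included, and the job is handed in when it is done.

```bash
ls; mkdir -p pics; python3 - <<'E'
from cell import bot
import cv2
for n in ("scene","side","wrist"):
    im=bot.camera(n); cv2.imwrite(f"pics/{n}0.png",im[...,::-1])
    c=bot.calibration(n); print(n,{k:v.round(3).tolist() for k,v in c.items() if hasattr(v,'round')} or c)
    for t in "cutter black_tape tag_pack card_pack cutter_tray tape_tray tag_tray card_tray green_tape".split():
        print(t,[(list(map(int,d['bbox'])),round(d['confidence'],2)) for d in bot.search_frame(n,t)[:3]])
print(bot.read_tool_rot(),bot.read_clock())
E
```

```text
pics
scene {'mtx': [[443.858, 0.0, 271.839], [0.0, 443.858, 213.477], [0.0, 0.0, 1.0]], 'extrinsics': [[0.56, -0.828, -0.023, -0.333], [-0.391, -0.24, -0.889, 0.321], [0.73, 0.507, -0.458, 0.82], [0.0, 0.0, 0.0, 1.0]]}
cutter [([289, 205, 32, 29], 0.79)]
black_tape [([294, 216, 23, 19], 0.66)]
tag_pack [([289, 226, 37, 22], 0.8)]
card_pack [([281, 232, 46, 34], 0.89)]
cutter_tray [([212, 215, 47, 23], 0.67)]
tape_tray [([164, 205, 30, 13], 0.66)]
tag_tray [([146, 232, 44, 27], 0.75)]
card_tray [([198, 241, 61, 44], 0.77)]
green_tape [([288, 281, 48, 38], 0.84), ([282, 236, 41, 28], 0.46)]
side {'mtx': [[382.184, 0.0, 278.104], [0.0, 382.184, 207.01], [0.0, 0.0, 1.0]], 'extrinsics': [[0.842, -0.54, -0.01, -0.476], [-0.331, -0.502, -0.799, 0.272], [0.427, 0.676, -0.601, 0.9], [0.0, 0.0, 0.0, 1.0]]}
cutter [([304, 205, 13, 39], 0.9)]
black_tape [([410, 282, 26, 22], 0.76), ([299, 223, 25, 14], 0.64)]
tag_pack [([296, 223, 30, 25], 0.61)]
card_pack [([289, 227, 37, 38], 0.91)]
cutter_tray [([254, 188, 33, 36], 0.92), ([298, 223, 26, 27], 0.59)]
tape_tray [([221, 168, 21, 15], 0.64)]
tag_tray [([191, 198, 28, 26], 0.87)]
card_tray [([206, 219, 52, 51], 0.91), ([191, 197, 26, 26], 0.24)]
green_tape [([258, 283, 47, 41], 0.67)]
wrist {'mtx': [[316.559, 0.0, 273.874], [0.0, 316.559, 212.185], [0.0, 0.0, 1.0]], 'hand_eye': [[-0.0, -0.946, -0.325, 0.084], [1.0, -0.0, 0.0, -0.0], [-0.0, -0.325, 0.946, -0.143], [0.0, 0.0, 0.0, 1.0]]}
cutter []
black_tape []
tag_pack []
card_pack []
cutter_tray []
tape_tray []
tag_tray [([168, 341, 50, 50], 0.88)]
card_tray [([82, 405, 23, 14], 0.49)]
green_tape []
[-1.54547564e-05  2.27417166e-01  9.73797428e-01 -4.05105778e-05] 1.5
```

```bash
python3 - <<'E'
import cv2,numpy as np
a=cv2.imread("pics/scene0.png");b=cv2.imread("pics/side0.png")
c=lambda i,x,y,w,h:cv2.resize(i[y:y+h,x:x+w],(800,300 if 0 else 298),interpolation=cv2.INTER_CUBIC)
cv2.imwrite("pics/crop0.png",np.vstack([c(a,120,190,268,100+0),c(b,170,150,400,149)]))
a=cv2.resize(a[170:340,130:360],(800,591),interpolation=cv2.INTER_CUBIC);cv2.imwrite("pics/a.png",a)
b=cv2.resize(b[150:335,180:430],(800,592),interpolation=cv2.INTER_CUBIC);cv2.imwrite("pics/b.png",b)
E
```

```text
(no output)
```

View pics/a.png

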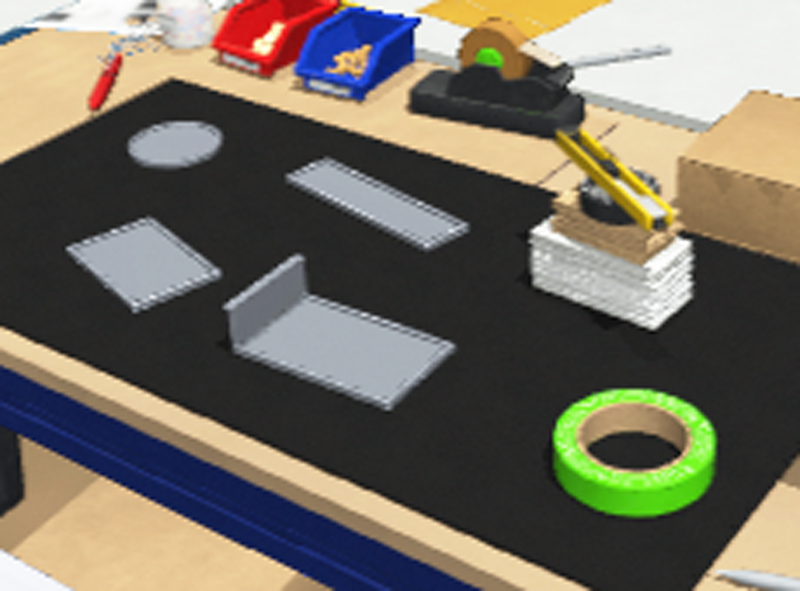

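View pics/b.png

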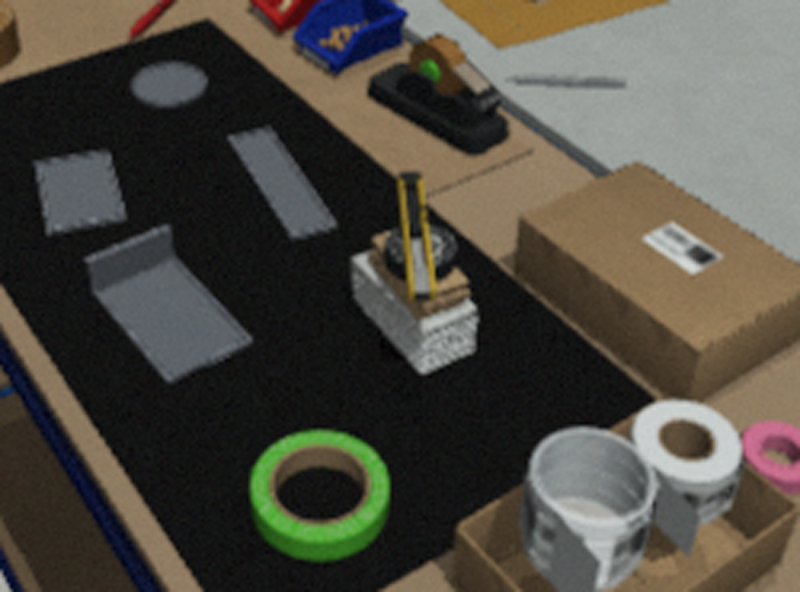

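Scene picture: the pile is at about px (305,240), with the cutter on top, then black tape, tags and cards. Four grey trays lie to the left, and the green tape is at (312,301). The black tape is the only black roll, in the pile; the pink roll at side px (424,292) is the look-alike, and a red cutter look-alike lies off the mat. Both stay alone.

```bash
cat > h.py <<'E'
from cell import bot
import numpy as np, cv2
from scipy.spatial.transform import Rotation as Rn
def q(a): return [0,np.cos(a/2),np.sin(a/2),0]   # tool down, tool x axis at world angle a; closing axis at a-90deg
def camTworld(n):
    """world-from-camera 4x4"""
    c=bot.calibration(n)
    if n!="wrist": return np.linalg.inv(c["extrinsics"])
    T=np.eye(4); w=np.array(bot.read_tool_rot()); T[:3,:3]=Rn.from_quat(w[[1,2,3,0]]).as_matrix(); T[:3,3]=bot.read_position()
    return T@c["hand_eye"]
def onplane(n,T,px,z):
    px=np.atleast_2d(px).astype(float); K=bot.calibration(n)["mtx"]
    d=np.c_[px,np.ones(len(px))]@np.linalg.inv(K).T@T[:3,:3].T; o=T[:3,3]
    return (o+d*((z-o[2])/d[:,2])[:,None])[:,:2]
def proj(n,T,P):
    p=np.c_[np.atleast_2d(P),np.ones(len(np.atleast_2d(P)))]@np.linalg.inv(T).T; p=p[:,:3]@bot.calibration(n)["mtx"].T
    return p[:,:2]/p[:,2:]
def topdown(n,T,im,z,x0,x1,y0,y1,s=1000):
    """rectified view of plane z: col = (y1-y)*s, row=(x1-x)*s"""
    c=np.array([[x0,y0,z],[x0,y1,z],[x1,y1,z],[x1,y0,z]]); 
    dst=np.float32([[(y1-p[1])*s,(x1-p[0])*s] for p in c])
    H=cv2.getPerspectiveTransform(np.float32(proj(n,T,c)),dst)
    return cv2.warpPerspective(im,H,(int((y1-y0)*s),int((x1-x0)*s)))
def snap(n,name):
    T=camTworld(n); im=bot.camera(n); cv2.imwrite(f"pics/{name}.png",im[...,::-1]); np.save(f"pics/{name}.npy",T); return T,im
E
python3 - <<'E'
from h import *
A=lambda x,y:(x/3.478+130,y/3.478+170); B=lambda x,y:(x/3.2+180,y/3.2+150)
S={"cutter_tray":(A(378,203),B(285,183)),"tape":(A(175,144),B(170,84)),"tag":(A(144,263),B(82,192)),"card":(A(345,350),B(172,318)),"green":(A(633,435),B(320,480))}
for k,(a,b) in S.items(): print(k,[onplane(n,camTworld(n),p,.03 if k=="green" else .012).round(3).tolist() for n,p in (("scene",a),("side",b))])
print("tapetop",[onplane(n,camTworld(n),p,.103).round(3).tolist() for n,p in (("scene",A(620,192)),("side",B(422,245)))])
print("box",[onplane("side",camTworld("side"),B(520,270),0).round(3)])
for x,y,z,a in [(.5,.1,.35,np.pi),(.4,0,.35,np.pi),(.45,.25,.35,np.pi),(.4,.1,.35,np.pi),(.4,.25,.4,np.pi),(.4,.1,.35,0)]: print(x,y,z,bot.solve_ik([x,y,z],q(a)))
E
```

```text
cutter_tray [[[0.604, 0.126]], [[0.609, 0.121]]]
tape [[[0.594, 0.355]], [[0.597, 0.352]]]
tag [[[0.427, 0.225]], [[0.431, 0.22]]]
card [[[0.418, 0.011]], [[0.422, 0.007]]]
green [[[0.423, -0.226]], [[0.425, -0.227]]]
tapetop [[[0.586, -0.121]], [[0.597, -0.118]]]
box [array([[ 0.729, -0.101]])]
0.5 0.1 0.35 [ 0.05254811  0.19944379 -0.06080165  1.31055089  0.          0.05254811]
0.4 0 0.35 [-0.18505439 -0.01662608 -0.30202556  1.28539685  0.         -0.18505439]
0.45 0.25 0.35 [ 0.36363359  0.20906895 -0.04868497  1.3130424   0.          0.36363359]
0.4 0.1 0.35 [ 0.06551059  0.00774076 -0.27779722  1.28525834  0.          0.06551059]
0.4 0.25 0.4 [ 0.40192747  0.12043771 -0.03200624  1.41835238  0.          0.40192747]
0.4 0.1 0.35 [ 0.06551059  0.00774076 -0.27779722  1.28525834  0.         -3.07608207]
```

```bash
python3 - <<'E'
from h import *
bot.move_pose([.44,.17,.33],q(np.pi)); T,im=snap("wrist","w1")
td=topdown("wrist",T,im,.013,.3,.72,-.05,.45); cv2.imwrite("pics/td1.png",td[...,::-1])
bot.move_pose([.53,-.12,.33],q(np.pi)); T,im=snap("wrist","w2")
cv2.imwrite("pics/td2.png",cv2.resize(topdown("wrist",T,im,.08,.48,.70,-.25,.05,2000),None,fx=1,fy=1)[...,::-1])
print(bot.read_clock())
E
```

```text
4.2083
```

View pics/td1.png

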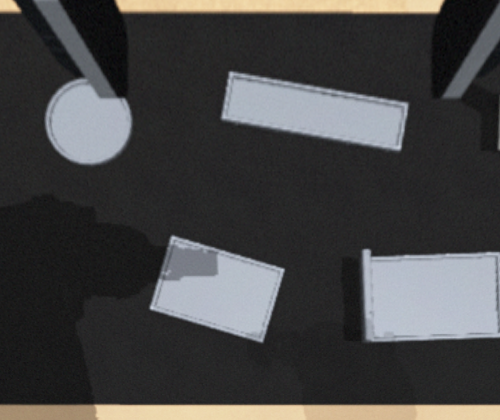

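View pics/td2.png

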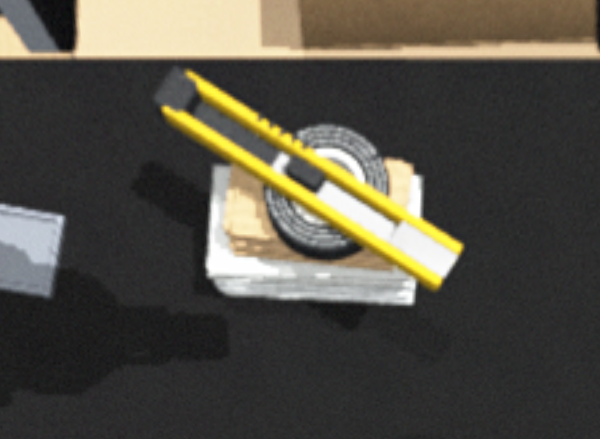

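td1 (top-down): tape tray centred at about px (88,121), cutter tray (315,111), tag tray (217,289), and the card tray with its plate on the left at (367,295). td2: the cutter runs diagonally from (175,88) to (450,265) over the black tape, with tags and white cards beneath.

```bash
python3 - <<'E'
from h import *
def rects(name,z,x0,x1,y0,y1,fn,s,amin):
    im=cv2.imread(f"pics/{name}.png"); T=np.load(f"pics/{name}.npy")
    td=topdown("wrist",T,im,z,x0,x1,y0,y1,s)
    m=fn(cv2.cvtColor(td,cv2.COLOR_BGR2HSV)); m=cv2.morphologyEx(m,cv2.MORPH_OPEN,np.ones((3,3)))
    for c in cv2.findContours(m,cv2.RETR_EXTERNAL,cv2.CHAIN_APPROX_NONE)[0]:
        if cv2.contourArea(c)<amin: continue
        b=cv2.boxPoints(cv2.minAreaRect(c)); w=np.c_[x1-b[:,1]/s,y1-b[:,0]/s]
        e=[w[1]-w[0],w[2]-w[1]]; e.sort(key=np.linalg.norm)
        (uv,r)=cv2.minEnclosingCircle(c)
        print(name,"c",w.mean(0).round(4),"dims",[round(float(np.linalg.norm(v)),4) for v in e],"long ang",round(float(np.degrees(np.arctan2(e[1][1],e[1][0]))),1),"circ",round(x1-uv[1]/s,4),round(y1-uv[0]/s,4),round(r/s,4))
    return td
grey=lambda h:cv2.inRange(h,(0,0,85),(180,90,255))
rects("w1",.013,.33,.68,-.12,.45,grey,1000,3000)
rects("w2",.013,.33,.68,-.12,.2,grey,1000,3000)
yel=lambda h:cv2.inRange(h,(18,150,90),(35,255,255))
td=rects("w2",.116,.46,.70,-.25,.05,yel,2000,300)
cv2.imwrite("pics/td3.png",td)
m=yel(cv2.cvtColor(td,cv2.COLOR_BGR2HSV)); p=np.argwhere(m)
b=cv2.boxPoints(cv2.minAreaRect(p[:,::-1].astype(np.float32))); print(np.c_[.70-b[:,1]/2000,.05-b[:,0]/2000].round(4), b.round())
E
```

```text
w1 c [0.425  0.0175] dims [0.092, 0.141] long ang -90.0 circ 0.427 0.0175 0.0826
w1 c [0.4314 0.2334] dims [0.0787, 0.1197] long ang -106.6 circ 0.4315 0.2335 0.0703
w1 c [0.6091 0.1355] dims [0.0509, 0.1837] long ang -99.9 circ 0.61 0.1355 0.0945
w1 c [ 0.6118 -0.0853] dims [0.0715, 0.0876] long ang -2.6 circ 0.606 -0.0861 0.051
w1 c [0.6155 0.3581] dims [0.0875, 0.1208] long ang -13.1 circ 0.619 0.367 0.0645
w2 c [0.422  0.0284] dims [0.0921, 0.1631] long ang -87.7 circ 0.4218 0.0286 0.0921
w2 c [0.6078 0.1241] dims [0.0498, 0.1627] long ang -100.0 circ 0.6095 0.1245 0.0839
w2 c [ 0.5878 -0.1023] dims [0.0088, 0.1504] long ang -122.5 circ 0.5872 -0.102 0.0752
w2 c [ 0.6019 -0.1117] dims [0.0089, 0.1495] long ang -122.6 circ 0.604 -0.113 0.0747
[[ 0.6245 -0.0366]
 [ 0.6463 -0.0505]
 [ 0.5653 -0.1772]
 [ 0.5436 -0.1633]] [[173. 151.]
 [201. 107.]
 [454. 269.]
 [427. 313.]]
```

View pics/td3.png

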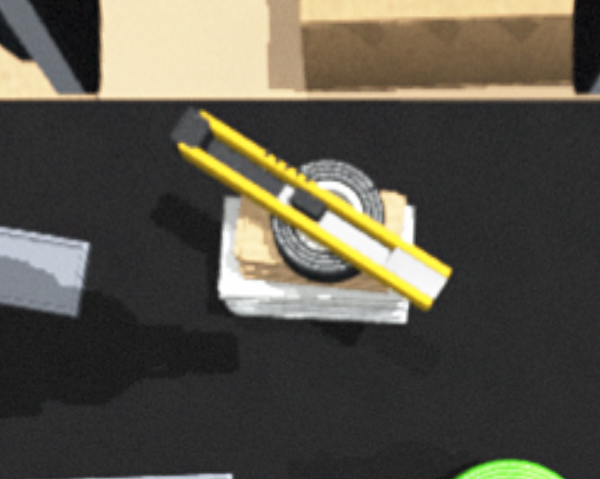

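```bash
cat >> h.py <<'E'
grey=lambda h:cv2.inRange(h,(0,0,85),(180,90,255))
def rects(n,T,im,z,x0,x1,y0,y1,fn=grey,s=1000,amin=2000,k=3,pr=""):
    td=topdown(n,T,im,z,x0,x1,y0,y1,s); out=[]
    m=cv2.morphologyEx(fn(cv2.cvtColor(td,cv2.COLOR_RGB2HSV)),cv2.MORPH_OPEN,np.ones((k,k)))
    for c in cv2.findContours(m,cv2.RETR_EXTERNAL,cv2.CHAIN_APPROX_NONE)[0]:
        if cv2.contourArea(c)<amin: continue
        b=cv2.boxPoints(cv2.minAreaRect(c)); w=np.c_[x1-b[:,1]/s,y1-b[:,0]/s]
        e=sorted([w[1]-w[0],w[2]-w[1]],key=np.linalg.norm); a=np.degrees(np.arctan2(e[1][1],e[1][0]))%180
        out.append((w.mean(0),a,[np.linalg.norm(v) for v in e]))
        print(pr,n,w.mean(0).round(4),"dims",np.round(out[-1][2],4),"ang",a.round(1))
    return out,td
E
python3 - <<'E'
from h import *
for n in ("scene","side"):
    im=cv2.imread(f"pics/{n}0.png")[...,::-1]; rects(n,camTworld(n),im,.013,.33,.68,-.08,.42)
for a in (np.pi,0,np.pi/2):
    bot.move_pose([.56 if a>3 else .50 if a else .62,.12,.3],q(a)); bot.wait(.3)
    T,im=snap("wrist",f"y{a:.0f}"); rects("wrist",T,im,.013,.5,.68,.0,.28,pr=f"yaw{a:.1f}")
print(bot.read_clock())
E
```

```text
scene [0.4277 0.2292] dims [0.0825 0.1304] ang 73.4
 scene [0.4395 0.0368] dims [0.133  0.1896] ang 91.9
 scene [0.5943 0.3578] dims [0.0871 0.0973] ang 38.7
 scene [0.6056 0.1319] dims [0.0551 0.1926] ang 79.9
 scene [ 0.615  -0.0435] dims [0.071 0.106] ang 0.0
 side [0.4223 0.0112] dims [0.0832 0.1355] ang 92.1
 side [0.4299 0.2275] dims [0.0763 0.1202] ang 73.0
 side [0.596 0.355] dims [0.078 0.078] ang 0.0
 side [0.6071 0.1304] dims [0.046  0.1813] ang 80.0
yaw3.1 wrist [0.6093 0.1356] dims [0.0507 0.1841] ang 79.9
yaw0.0 wrist [0.6097 0.1354] dims [0.0504 0.1841] ang 80.0
yaw1.6 wrist [0.6094 0.1355] dims [0.0498 0.1833] ang 80.0
12.7917
```

```bash
cat >> h.py <<'E'
def pick(xy,ang,z,force,opening):
    bot.set_gripper(opening); bot.move_pose([*xy,z+.07],q(np.radians(ang)))
    hit=bot.move_linear([*xy,z],speed=.08,until_force=8)
    bot.set_gripper(0,grasp_force=force)
    print("pick hit",hit,bot.read_position().round(4),"w",bot.read_gripper_width(),"f",bot.read_finger_force(),bot.read_clock())
    bot.wait(.2); p=bot.read_position(); bot.move_linear([*p[:2],p[2]+.03],speed=.08); bot.move_linear([*p[:2],.26],speed=.2)
    print("lifted w",bot.read_gripper_width(),"F",bot.read_ft_force().round(1)); return p[2]
def place(xy,ang,z,opening):
    bot.move_pose([*xy,.24],q(np.radians(ang))); bot.move_linear([*xy,z+.03],speed=.2)
    hit=bot.move_linear([*xy,z],speed=.04,until_force=6)
    print("place hit",hit,bot.read_position().round(4),"w",bot.read_gripper_width())
    bot.set_gripper(opening); bot.move_linear([*xy,z+.05],speed=.1); bot.move_linear([*xy,.26],speed=.2); print(bot.read_clock())
E
python3 - <<'E'
from h import *
z=pick((.5965,-.1044),237.5,.105,40,.45)
T,im=snap("wrist","held1"); cv2.imwrite("pics/s1.png",bot.camera("side")[...,::-1])
yel=lambda h:cv2.inRange(h,(18,150,90),(35,255,255))
rects("wrist",T,im,.271,.46,.75,-.25,.1,yel,2000,300,pr="held")
E
```

```text
pick hit False [ 0.5972 -0.1046  0.1059] w 0.24422255233460347 f 39.742852449417114 17.1333
lifted w 0.24403897488196763 F [ 0.6  0.7 -1. ]
held wrist [ 0.5837 -0.109 ] dims [0.0054 0.1345] ang 57.4
held wrist [ 0.5976 -0.1177] dims [0.0054 0.1346] ang 57.5
```

View pics/held1.png

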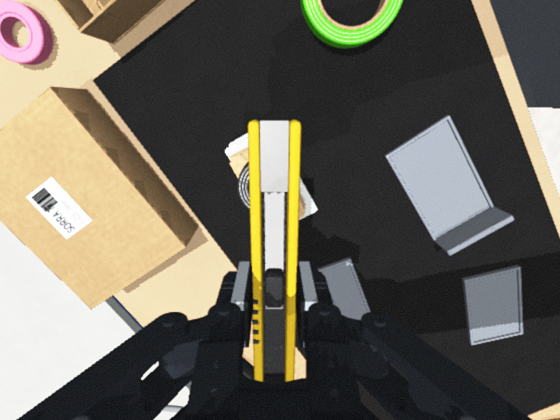

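The cutter is held level across its width. Its front end is at px (275,120) in the wrist view.

```bash
python3 - <<'E'
from h import *
T=np.load("pics/held1.npy"); p=bot.read_position()
w=onplane("wrist",T,[(275,121)],p[2]+.010)[0]; print(w,np.linalg.norm(w-p[:2]))
u=np.array([np.cos(np.radians(57.5)),np.sin(np.radians(57.5))]); off=-(w-p[:2])@u-.078; print("centre offset toward -u",off)
# at place tool x = 260deg, u -> 80deg ; cutter centre = tcp - off*u80
u80=np.array([np.cos(np.radians(80)),np.sin(np.radians(80))])
t=np.array([.6094,.1355])+off*u80
place(t,260,.105-.093+.001,.40)
bot.move_pose([.53,.2,.30],q(np.pi)); T,im=snap("wrist","p1")
cv2.imwrite("pics/tdp1.png",topdown("wrist",T,im,.013,.48,.70,.0,.42,1800)[...,::-1])
rects("wrist",T,im,.022,.5,.7,.0,.28,lambda h:cv2.inRange(h,(18,150,90),(35,255,255)),2000,300)
E
```

```text
[ 0.55450973 -0.16911302] 0.0770212481151918
centre offset toward -u -0.0009792874123259049
place hit True [0.6085 0.1345 0.0128] w 0.24061143132898202
23.6167
 wrist [0.5985 0.1344] dims [0.0093 0.1481] ang 79.9
 wrist [0.6132 0.1283] dims [0.0071 0.1394] ang 79.9
```

View pics/tdp1.png

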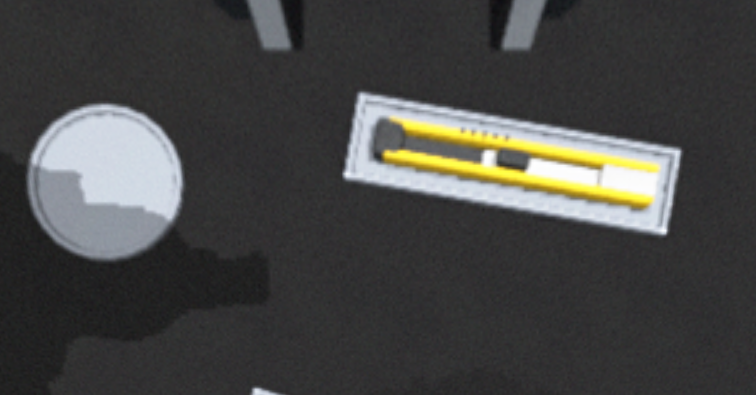

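The cutter lies inside its tray, flat and aligned. The tape tray circle is centred at px (105,182), i.e. (0.5986, 0.3617). Next I look at the pile for the black tape.

```bash
python3 - <<'E'
from h import *
bot.move_pose([.54,-.115,.28],q(np.pi)); T,im=snap("wrist","w4")
a=topdown("wrist",T,im,.103,.52,.66,-.19,-.05,2800); b=topdown("wrist",T,im,.085,.52,.66,-.19,-.05,2800)
cv2.imwrite("pics/pile2.png",np.hstack([a,b])[...,::-1])
g=cv2.medianBlur(cv2.cvtColor(a,cv2.COLOR_RGB2GRAY),5)
print(cv2.HoughCircles(g,cv2.HOUGH_GRADIENT,1.5,60,param1=120,param2=30,minRadius=78,maxRadius=90))
E
```

```text
[[[177.75 174.75  78.9 ]]]
```

View pics/pile2.png

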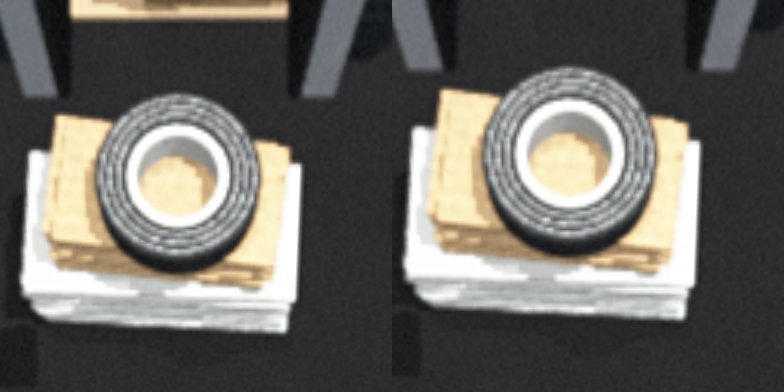

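Left panel (tape-top plane): tape centre at px (178,174), i.e. (0.598, −0.1134). The brown tags lie under it, tilted about 7°, with the white cards below.

```bash
python3 - <<'E'
from h import *
z=pick((.598,-.1134),262.7,.083,50,1.0)
T,im=snap("wrist","held2"); cv2.imwrite("pics/h2.png",np.hstack([im[150:400,150:430],cv2.resize(bot.camera("side")[100:260,220:400],(280,250))])[...,::-1])
print(bot.read_position())
E
```

```text
pick hit False [ 0.5988 -0.1136  0.084 ] w 0.6775017896912912 f 53.91844153404236 29.5
lifted w 0.6783852347253284 F [-0.2  0.  -0. ]
[ 0.59783119 -0.113327    0.2580998 ]
```

View pics/h2.png

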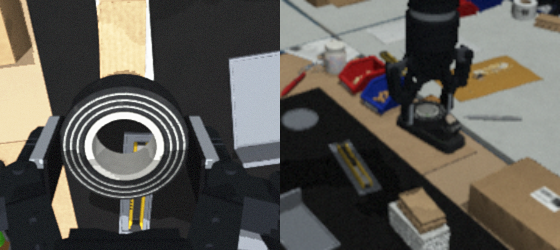

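The tape is held level between the pads, so I place it and then look at the tags.

```bash
python3 - <<'E'
from h import *
place((.5986,.3617),262.7,.009,.95)
bot.move_pose([.54,.36,.28],q(np.pi)); T,im=snap("wrist","w5")
a=topdown("wrist",T,im,.028,.53,.67,.29,.43,2800)
bot.move_pose([.54,-.115,.26],q(np.pi)); T,im=snap("wrist","w6")
b=topdown("wrist",T,im,.085,.52,.66,-.19,-.05,2800)
cv2.imwrite("pics/v3.png",np.hstack([a,b])[...,::-1])
rects("wrist",T,im,.085,.52,.66,-.19,-.05,lambda h:cv2.inRange(h,(5,60,120),(30,200,255)),2000,3000)
E
```

```text
place hit True [0.5979 0.3614 0.009 ] w 0.6832231417710763
37.0083
 wrist [ 0.5721 -0.1054] dims [0.016  0.0869] ang 80.0
```

View pics/v3.png

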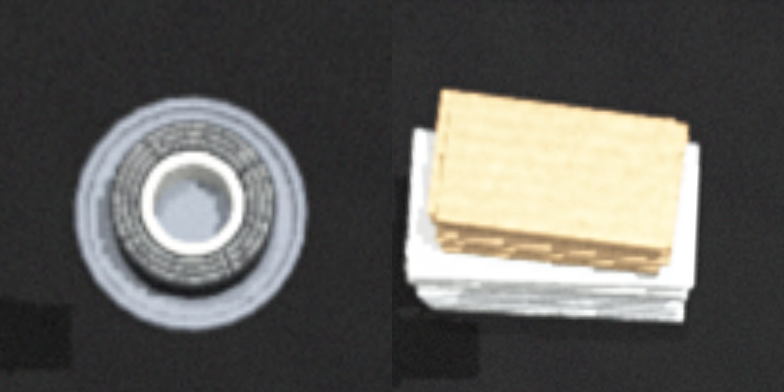

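The black tape sits inside its round tray (px (192,205) in ring (192,213)). The tags' top has corners (442,90), (688,121), (673,248), (431,220), which puts their centre at (0.599, −0.1095) at about 83°.

```bash
python3 - <<'E'
from h import *
z=pick((.599,-.1095),263,.060,70,1.0)
T,im=snap("wrist","held3")
place((.4314,.2334),253.4,.0145,.85)
bot.move_pose([.40,.15,.30],q(np.pi)); T,im=snap("wrist","w7")
a=topdown("wrist",T,im,.013,.34,.52,-.08,.32,1000)
bot.move_pose([.53,-.115,.26],q(np.pi)); T2,im2=snap("wrist","w8")
b=topdown("wrist",T2,im2,.057,.52,.66,-.19,-.05,2000)
cv2.imwrite("pics/v4.png",np.vstack([cv2.resize(a,(667,300)),cv2.copyMakeBorder(b,0,0,0,387,cv2.BORDER_CONSTANT)])[...,::-1])
rects("wrist",T2,im2,.057,.52,.66,-.19,-.05,lambda h:cv2.inRange(h,(0,0,150),(180,60,255)),2000,3000)
E
```

```text
pick hit False [ 0.5997 -0.1097  0.0608] w 0.5857271148279954 f 73.9401376247406 43.1
lifted w 0.5843712669751097 F [-1.   0.4 -1.3]
place hit False [0.4315 0.2335 0.0146] w 0.5829198923353441
50.4583
 wrist [ 0.5898 -0.1065] dims [0.0709 0.1124] ang 87.2
```

View pics/v4.png

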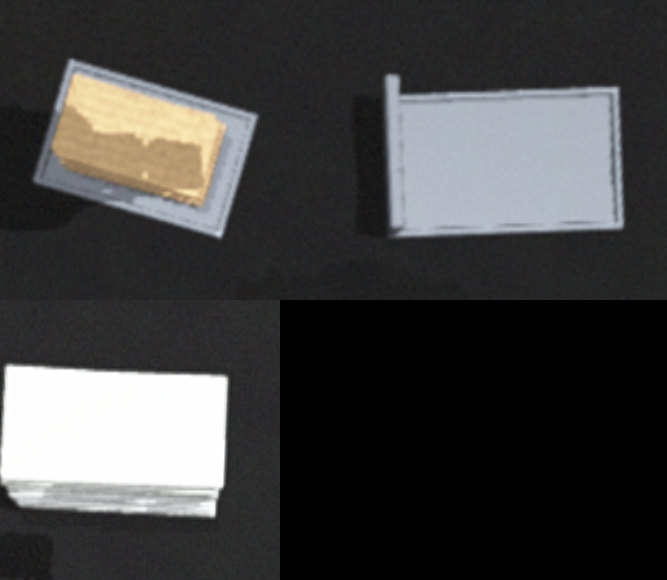

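Tags are centred in their tray. The empty card tray's free end is at px (621,158), so its centre is (0.4224, 0.0178) at about 92.3°. The white pack's top has corners (6,365), (228,376), (223,487), (1,482), giving centre (0.5965, −0.1073) at 87.2°.

```bash
python3 - <<'E'
from h import *
z=pick((.5965,-.1073),267.2,.024,90,1.0)
place((.4224,.0178),272.3,.029,1.0)
bot.move_pose([.40,.05,.31],q(np.pi)); T,im=snap("wrist","w9")
a=topdown("wrist",T,im,.013,.33,.63,-.08,.42,1500)
cv2.imwrite("pics/v5.png",a[...,::-1]); print(bot.read_clock())
rects("wrist",T,im,.061,.34,.52,-.08,.12,lambda h:cv2.inRange(h,(0,0,215),(180,40,255)),2000,3000,9)
E
```

```text
pick hit False [ 0.5974 -0.1075  0.0251] w 0.6795737482416883 f 97.36993074417114 55.75
lifted w 0.680115677176508 F [ 0.7 -0.7 -2.6]
place hit True [0.4218 0.0179 0.029 ] w 0.6786704342575571
62.425
63.9667
 wrist [0.4197 0.0187] dims [0.0581 0.1123] ang 91.9
```

View pics/v5.png

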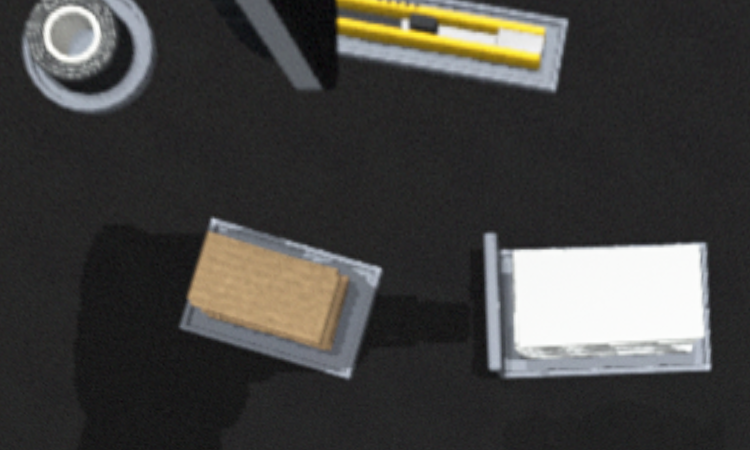

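All four lie within their rims: cards at px (610,300), tags (270,290), cutter (450,30) and tape (70,35). The card pack measures (0.420, 0.019) at 91.9°, about 3 mm from its tray's centre, and the gripper is clear.

```bash
python3 -c "
from cell import bot
print(bot.close_job())"
```

```text
the job is handed in; nothing more can be done
None
```

The cutter, black tape, tags and cards were moved in that order and each lies flat in its own tray; I never reached for the green tape, and the job was handed in at about 64 s, though the hand-in gave no verdict back.

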